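# Shut the fittings case with its four corner clips

## Task

Put the grey lid squarely on the black fittings case and let go of it, then snap the four orange clips down over its rim in opposite-corner order: any clip first, next the one diagonally across from it, then the other two. Press each clip only until it snaps fully home, gently enough not to break it, do not ram the lid down, and leave the other things on the bench alone.

Things in the scene. Friction and masses are not known exactly. Their poses are not given: they have to be found in the camera images.
- case: Black open plastic fittings case, fixed to the bench: 140 (x) x 200 (y) x 70 mm high, walls 5 mm, so the opening is 130 x 190 mm; origin at the centre of its underside, x and y along its sides. Four orange clips, two outside each long side (-x and +x), are hinged on brackets; they are brittle: each takes 20 N of pressing and breaks above 35 N.
- mouth (a point): Centre of the case's mouth, level with the wall tops, axes as the case's. From here the clips' pivots (parallel to y) lie at x -86 or +86, y -65 or +65 and nominally 14 mm up, but each is height-adjustable and set up to 5 mm higher or lower. Each clip is a plate 45 mm long from its pivot, 32 wide, 5 thick, about upright when open; a light spring stands it up again.
- lid: Grey plastic lid, 150 (x) x 208 (y) mm, loose, 0.17 to 0.35 kg; origin at the centre of its underside. Tongue below 124 x 184, 8 high, fits the opening with 3 mm to spare each side; plate above it 6 thick, its edge rests on the walls; black grip block at the centre, 22 (x) x 70 (y), 14 to 44 mm above the origin. Seated: origin 62 mm above the case's, axes parallel, either way round.
- clip_a (a joint): Clip at the case's -x, +y corner, opposite clip_c: 0 upright (open), grows as it swings inwards, 1.57 flat over the lid. Push its outer face in from outside along its swing (a push on the end edge wedges), then press down about 30 mm inward of the pivot. Resists most, 7 to 13 N, near 1.2 rad, and less after; past 1.53 a spring snaps it onto a hard stop. Short of 1.53 it is not fastened and springs back.
- clip_b (a joint): Clip at the case's +x, +y corner, opposite clip_d: 0 upright (open), grows as it swings inwards, 1.57 flat over the lid. Push its outer face in from outside along its swing (a push on the end edge wedges), then press down about 30 mm inward of the pivot. Resists most, 7 to 13 N, near 1.2 rad, and less after; past 1.53 a spring snaps it onto a hard stop. Short of 1.53 it is not fastened and springs back.
- clip_c (a joint): Clip at the case's +x, -y corner, opposite clip_a: 0 upright (open), grows as it swings inwards, 1.57 flat over the lid. Push its outer face in from outside along its swing (a push on the end edge wedges), then press down about 30 mm inward of the pivot. Resists most, 7 to 13 N, near 1.2 rad, and less after; past 1.53 a spring snaps it onto a hard stop. Short of 1.53 it is not fastened and springs back.
- clip_d (a joint): Clip at the case's -x, -y corner, opposite clip_b: 0 upright (open), grows as it swings inwards, 1.57 flat over the lid. Push its outer face in from outside along its swing (a push on the end edge wedges), then press down about 30 mm inward of the pivot. Resists most, 7 to 13 N, near 1.2 rad, and less after; past 1.53 a spring snaps it onto a hard stop. Short of 1.53 it is not fastened and springs back.
- frame: Bystander: picture frame of pale wood lying flat, 160 x 200 x 18 mm; origin at the centre of its underside.
- glue: Bystander: white glue bottle, 56 mm across, 150 mm high; origin under its centre.
- tape: Bystander: yellow tape measure, 62 x 36 x 58 mm high; origin under its centre.
- offcut: Bystander: brown wooden offcut, 50 x 110 x 22 mm; origin under its centre.
- cup: Bystander: blue cup, 72 mm across, 90 mm high; origin under its centre.
- driver: Bystander: screwdriver lying flat along its x axis, about 200 mm long.
- sander: Bystander: yellow and black sander, 126 mm across, 135 mm high; origin under its centre.

How it is judged:
On the way, in this order (a step that is already met when the one before it is completed fails the run):
1. the lid is seated on the case and let go, all four clips still open (z of lid in the frame of case between 0.059 and 0.0645 m and horizontal distance between lid and case below 0.006 m and angle between the x axis of lid and the x axis of case, either way round below 0.06 rad and angle between lid's own z axis and vertical below 0.03 rad and contact force between the fingers and lid below 0.1 N and value of joint each of clip_a, clip_b, clip_c, clip_d below 1.3 rad), for 0.2 s.
2. the first clip is snapped shut over the seated lid (z of lid in the frame of case between 0.059 and 0.0645 m and horizontal distance between lid and case below 0.006 m and angle between the x axis of lid and the x axis of case, either way round below 0.06 rad and angle between lid's own z axis and vertical below 0.03 rad and value of joint any of clip_a, clip_b, clip_c, clip_d above 1.54 rad), for 0.1 s.
3. the clip diagonally opposite the first is shut too (z of lid in the frame of case between 0.059 and 0.0645 m and horizontal distance between lid and case below 0.006 m and angle between the x axis of lid and the x axis of case, either way round below 0.06 rad and angle between lid's own z axis and vertical below 0.03 rad and (value of joint each of clip_a, clip_c above 1.54 rad or value of joint each of clip_b, clip_d above 1.54 rad)), for 0.1 s.
At the end, for the whole second after the job is handed in: The lid lies seated on the case at rest (origin 59 to 64.5 mm above the case's underside, within 6 mm of its centre, within 0.06 rad of square, tilted less than 0.03 rad) and all four clips are snapped shut (beyond 1.54 rad) (z of lid in the frame of case between 0.059 and 0.0645 m and horizontal distance between lid and case below 0.006 m and angle between the x axis of lid and the x axis of case, either way round below 0.06 rad and angle between lid's own z axis and vertical below 0.03 rad and value of joint each of clip_a, clip_b, clip_c, clip_d above 1.54 rad and linear speed of lid below 0.01 m/s); the robot touches nothing.
It fails at once if two neighbouring clips are shut while the other two are still open (not opposite-corner order) ((value of joint each of clip_a, clip_b above 1.54 rad and value of joint each of clip_c, clip_d below 1.45 rad) or (value of joint each of clip_b, clip_c above 1.54 rad and value of joint each of clip_d, clip_a below 1.45 rad) or (value of joint each of clip_c, clip_d above 1.54 rad and value of joint each of clip_a, clip_b below 1.45 rad) or (value of joint each of clip_d, clip_a above 1.54 rad and value of joint each of clip_b, clip_c below 1.45 rad)).
It fails at once if a clip or the case is pressed with more than 35 N (contact force between the fingers and case above 35 N).
It fails at once if the lid is rammed onto the case with more than 80 N (contact force between lid and case above 80 N).
It fails at once if another thing on the bench is moved by more than 20 mm (distance of any of frame, glue, tape, offcut, cup, driver, sander from where it was at the start of the episode above 0.02 m).
It also fails if it takes over 72 s, if anything falls off the work surface, if the arm or the gripper's body presses on something with over 40 N, if the wrist force passes 120 N, or if a joint passes its speed limit or range.

## Robot

A 6-joint arm with a two-finger parallel gripper is mounted at the origin on the work surface. World frame = base frame: x ahead of the robot, y to its left, z up, the work surface at z = 0. Lengths are in m, angles in rad, forces in N, time in s.
With the tool pointing down it reaches from about 0.35 to 0.775 m from the base axis. Payload 7.3 kg.
Tool frame: the origin (TCP) lies between the finger pads; the fingertips stand ahead of it and the grasp point (between the pads) lies 6 mm ahead of it (robot.tip_extent is the x of the fingertips in the tool frame, in m); x points along the fingers, z is the direction in which the jaws open and shut, and the axes are right-handed (so a half turn about x gives the same grasp; the last joint's range is limited). The gripper opens to 92 mm and grips with 3 to 60 N. Pads are 19 mm wide; open, the fingers measure 130 mm over their backs; the gripper's body (75 mm by 190 mm) begins 47 mm behind the grasp point.
Start: joints at [1.107, 0.342, 1.524, -0, 1.275, -0.146], TCP at [0.164, 0.499, 0.252] pointing down, gripper open.
Joint ranges: [-2.53, 2.53], [-0.77, 2.02], [0.04, 2.7], [-1, 4.14], [0.28, 2.66], [-3.11, 3.11]. Speed limits (rad/s): [2.57, 2.57, 3.14, 3.14, 3.14, 3.14].

## Interface

Orientations are given as [roll, pitch, yaw] about the fixed x, y, z axes, in that order (R = Rz(yaw) Ry(pitch) Rx(roll)).
In Python, from cell import robot gives the robot as it stands. The module is installed in compiled form; this text tells all that it offers.
- The arm moves only by the shell command python3 -m creep 'ROWS' [FORCE]. ROWS is JSON, a list of rows, each an object with "translation": the shift along the tool's x, y, z in m, a list of three; "twist": the turn, a rotation vector about the tool's x, y, z in rad, a list of three; "hand": the opening in per cent of the stroke, from 0 (shut) to 100 (fully open). A call has 1 to 5 rows; each row is the pose to reach, as a shift and turn from the pose measured when the call began, along the tool's axes at that moment; what a row does not reach only later rows make up. A row lasts 1/10 s, in which the tool goes at most 50 mm and 8.59 degrees, less where a joint would pass 70% of its speed; a pose out of reach is approached as far as the arm can. A call with a gripper value outside its range is refused whole. The fingers move at their own pace and stop on an object; FORCE is the grip in N (left out, the last holds). Time passes only in rows, so rows that repeat a pose let the fingers close. It gives the time, the measured TCP pose, the force and the opening at its end, in the units of the state.
- robot.observe(): the state, without advancing time (a new reading comes with each control period).
- robot.read_camera(name): name is "scene" or "top" or "wrist"; returns the picture (420x560x3 uint8, blue, green, red); there is no depth.
- robot.calibration(name): a dict with "intrinsics" (3x3 intrinsics, pixels), "cam_to_world" (4x4, takes a point from camera to world coordinates); the wrist camera has in their place "mount" (4x4, takes a point from camera to tool coordinates, whose origin is the TCP and whose axes are the tool frame's). Camera axes: x right, y up, looking along -z (the intrinsics and any distortion apply to the point x, -y, -z); pixel columns grow to the right and rows downward; lengths in m; the calibration is good to about 2 mm. A picture is of the moment at which its call begins: read the wrist's pose just before it. calibration takes no time and is no camera call.
- robot.hand_in(): hands the job in, once; it reports no verdict.
The state is a dict: "time": time; "qpos": joint angles; "qvel": joint speeds; "joint_efforts": joint torques, N m; "tool_pos": TCP position; "tool_rot": TCP orientation; "contact_force": force on the tool from outside, world axes, zero at the start; "torque": the same for the moment, N m; "opening": finger opening in m.
Only numpy, scipy, OpenCV 4.12 (cv2) and the standard library are available. Lean on these libraries where they do the work, as an engineer would, in place of code of your own. Each camera call takes 0.05 s, during which the arm holds its last target. There are 200 camera calls.

## Working session

There is one attempt and no reset: what is moved stays moved. The work goes in short steps, Python scripts to look and compute and a shell command to move; the robot and the scene stay as the last step left them, time stands still between calls to the robot, and variables do not carry over. Pictures are saved under pics/ and viewed, about 8 in all and at most 12, crops included, and the job is handed in when it is done.

```bash
mkdir -p pics; cat > h.py <<'E'
import numpy as np,cv2
from cell import robot
from scipy.spatial.transform import Rotation as R
def snap(n,f):
    s=robot.observe();im=robot.read_camera(n);cv2.imwrite('pics/'+f,im);return s,im
def tool(s=None):
    s=s or robot.observe();T=np.eye(4);T[:3,:3]=R.from_euler('xyz',s['tool_rot']).as_matrix();T[:3,3]=s['tool_pos'];return T
def c2w(n,s=None):
    c=robot.calibration(n);return np.array(c['intrinsics']),(np.array(c['cam_to_world']) if n!='wrist' else tool(s)@np.array(c['mount']))
def unproj(n,uv,z,s=None):
    K,T=c2w(n,s);o=[]
    for u,v in uv:
        d=np.linalg.inv(K)@[u,v,1];d=T[:3,:3]@[d[0],-d[1],-d[2]];p=T[:3,3];o.append(p+d*(z-p[2])/d[2])
    return np.array(o)
def proj(n,P,s=None):
    K,T=c2w(n,s);q=(np.linalg.inv(T)@np.c_[P,np.ones(len(P))].T)[:3].T*[1,-1,-1];q=q@K.T;return q[:,:2]/q[:,2:]
E
python3 - <<'E'
from h import *
np.set_printoptions(precision=4,suppress=True)
_,a=snap('top','top0.png');_,b=snap('scene','scene0.png')
print(robot.observe());print(robot.calibration('top'),robot.calibration('scene'),robot.calibration('wrist'),robot.tip_extent)
E
```

```text
{'time': 0.1, 'qpos': array([ 1.107 ,  0.3427,  1.5249, -0.    ,  1.2754, -0.146 ]), 'qvel': array([ 0.0004, -0.0009, -0.002 , -0.    ,  0.0016, -0.    ]), 'joint_efforts': array([  0.0033, -43.2001, -24.4697,   0.0722,   0.0525,  -0.0001]), 'tool_pos': array([0.1639, 0.4984, 0.2511]), 'tool_rot': array([ 3.0207,  1.5694, -2.0095]), 'contact_force': array([-0.3766, -0.1327,  0.2386]), 'torque': array([-0.0578,  0.0459,  0.0059]), 'opening': 0.09145882979777199}
{'intrinsics': array([[529.8806,   0.    , 284.4644],
       [  0.    , 529.8806, 205.912 ],
       [  0.    ,   0.    ,   1.    ]]), 'cam_to_world': array([[ 0.0056,  0.9875, -0.1573,  0.335 ],
       [-1.    ,  0.006 ,  0.0021,  0.0527],
       [ 0.003 ,  0.1573,  0.9876,  1.7134],
       [ 0.    ,  0.    ,  0.    ,  1.    ]])} {'intrinsics': array([[448.8615,   0.    , 276.9273],
       [  0.    , 448.8615, 210.2922],
       [  0.    ,   0.    ,   1.    ]]), 'cam_to_world': array([[ 0.3784, -0.6653,  0.6436,  1.3034],
       [ 0.9256,  0.267 , -0.2682, -0.2839],
       [ 0.0067,  0.6972,  0.7168,  0.8871],
       [ 0.    ,  0.    ,  0.    ,  1.    ]])} {'intrinsics': array([[326.2558,   0.    , 272.856 ],
       [  0.    , 326.2558, 209.6749],
       [  0.    ,   0.    ,   1.    ]]), 'mount': array([[-0.0001,  0.3114, -0.9503, -0.1338],
       [ 0.0009,  0.9503,  0.3114,  0.0837],
       [ 1.    , -0.0008, -0.0004, -0.    ],
       [ 0.    ,  0.    ,  0.    ,  1.    ]])} 0.025
```

View pics/top0.png

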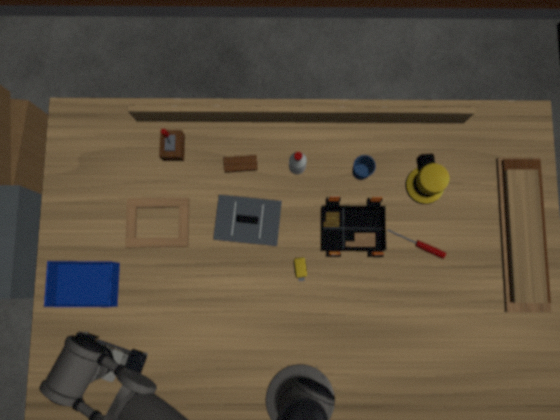

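View pics/scene0.png

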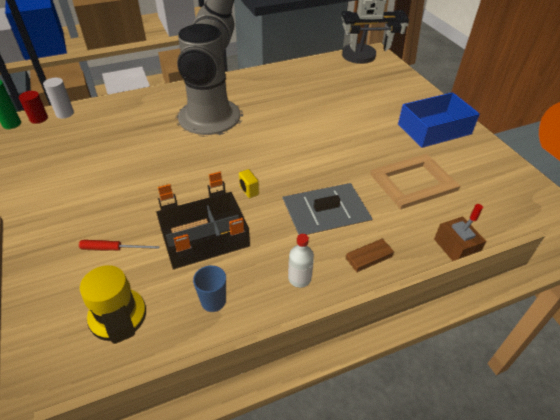

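The top view shows the lid with its grip at about (247,219), and the case at (353,228) with four orange clips around it. I'll enlarge that region.

```bash
python3 - <<'E'
from h import *
im=cv2.imread('pics/top0.png')[180:275,205:395]
im=cv2.convertScaleAbs(im,alpha=1.6,beta=20)
cv2.imwrite('pics/c1.png',cv2.resize(im,None,fx=4.2,fy=4.2,interpolation=cv2.INTER_CUBIC))
E
```

```text
(no output)
```

View pics/c1.png

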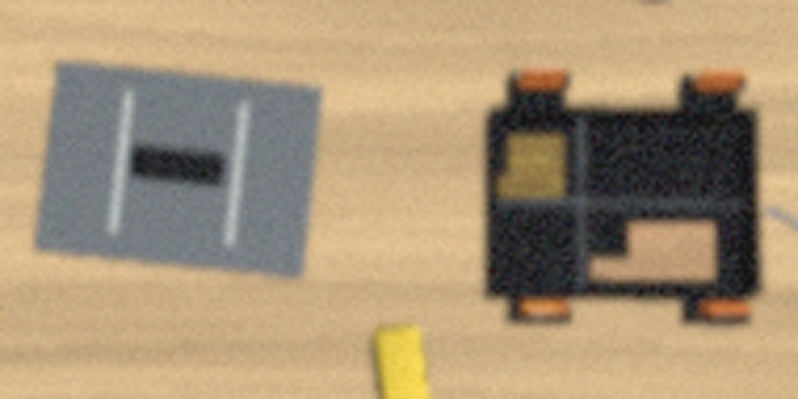

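```bash
python3 - <<'E'
from h import *
np.set_printoptions(precision=4,suppress=True)
f=lambda L:[(205+(u+.5)/4.2-.5,180+(v+.5)/4.2-.5) for u,v in L]
l=unproj('top',f([(57,63),(321,88),(300,276),(36,248)]),.014);print(l,l.mean(0))
g=unproj('top',f([(133,148),(224,155),(221,184),(132,175)]),.044);print(g,g.mean(0))
c=unproj('top',f([(487,108),(757,112),(757,295),(487,295)]),.07);print(c,c.mean(0))
print([np.degrees(np.arctan2(*(a-b)[:2])) for a,b in [(l[0],l[1]),(l[3],l[2]),(l[0],l[3]),(l[1],l[2]),(c[0],c[1]),(c[3],c[2])]])
print(tool())
E
```

```text
[[0.6416 0.2651 0.014 ]
 [0.6232 0.0602 0.014 ]
 [0.4774 0.0753 0.014 ]
 [0.4976 0.2776 0.014 ]] [0.56   0.1696 0.014 ]
[[0.5711 0.2022 0.044 ]
 [0.5662 0.1332 0.044 ]
 [0.5441 0.1352 0.044 ]
 [0.5505 0.2025 0.044 ]] [0.558  0.1683 0.044 ]
[[ 0.5993 -0.0643  0.07  ]
 [ 0.5975 -0.2663  0.07  ]
 [ 0.4606 -0.263   0.07  ]
 [ 0.4595 -0.0636  0.07  ]] [ 0.5292 -0.1643  0.07  ]
[np.float64(5.136260285722945), np.float64(5.722780123985485), np.float64(94.93690975710864), np.float64(95.90699548863311), np.float64(0.5115040510103408), np.float64(-0.3332281711601001)]
[[-0.0006 -0.9499  0.3125  0.1639]
 [-0.0013  0.3125  0.9499  0.4984]
 [-1.      0.0002 -0.0014  0.2511]
 [ 0.      0.      0.      1.    ]]
```

```bash
cat >> h.py <<'E'
def rel(p,yaw):
    """target TCP pos, angle of tool z in world (deg), tool pointing down -> shift & twist in present tool frame"""
    T=tool();a=np.radians(yaw);z=np.array([np.cos(a),np.sin(a),0]);x=np.array([0,0,-1.]);y=np.cross(z,x)
    G=np.c_[x,y,z];print('shift',np.round(T[:3,:3].T@(np.array(p)-T[:3,3]),4),'twist',np.round(R.from_matrix(T[:3,:3].T@G).as_rotvec(),4))
def st():
    s=robot.observe();print('t %.2f'%s['time'],'pos',np.round(s['tool_pos'],4),'F',np.round(s['contact_force'],2),'open',round(s['opening'],4),'q',np.round(s['qpos'],2))
E
python3 -m creep '[{"translation":[0,-0.044,-0.0175],"twist":[0.14,0,0],"hand":100},{"translation":[0,-0.088,-0.035],"twist":[0.28,0,0],"hand":100},{"translation":[0,-0.132,-0.0525],"twist":[0.42,0,0],"hand":100},{"translation":[0,-0.176,-0.07],"twist":[0.56,0,0],"hand":100},{"translation":[0,-0.22,-0.0875],"twist":[0.70,0,0],"hand":100}]'
python3 - <<'E'
from h import *
st();rel([.559,.169,.25],-5.4)
E
```

```text
time: 0.6
tool_pos: [0.3465, 0.3451, 0.251]
tool_rot: [-2.738, 1.569, -2.19]
contact_force: [0.7, 0.4, 0.3]
opening: 0.092
t 0.60 pos [0.3465 0.3451 0.251 ] F [0.7  0.36 0.34] open 0.092 q [ 0.63  0.28  1.62 -0.    1.25  0.08]
shift [ 0.001  -0.261   0.0898] twist [ 0.6417 -0.0013  0.0011]
```

```bash

python3 -m creep '[{"translation":[0,-0.046,0.016],"twist":[0.14,0,0],"hand":100},{"translation":[0,-0.092,0.032],"twist":[0.28,0,0],"hand":100},{"translation":[0,-0.138,0.048],"twist":[0.42,0,0],"hand":100},{"translation":[0,-0.184,0.064],"twist":[0.56,0,0],"hand":100},{"translation":[0,-0.23,0.080],"twist":[0.64,0,0],"hand":100}]'
python3 - <<'E'
from h import *
st();rel([.559,.169,.16],-5.4)
E
```

```text
time: 1.1
tool_pos: [0.5357, 0.1887, 0.2507]
tool_rot: [-2.338, 1.569, -2.436]
contact_force: [0.0, 0.8, 0.5]
opening: 0.0919
t 1.10 pos [0.5357 0.1887 0.2507] F [0.04 0.79 0.48] open 0.0919 q [ 0.2   0.42  1.4  -0.    1.32  0.3 ]
shift [ 0.0907 -0.0172  0.0252] twist [-0.0035 -0.0015  0.0016]
```

```bash

python3 -m creep '[{"translation":[0.03,-0.017,0.025],"twist":[0,0,0],"hand":100},{"translation":[0.06,-0.017,0.025],"twist":[0,0,0],"hand":100},{"translation":[0.06,-0.017,0.025],"twist":[0,0,0],"hand":100},{"translation":[0.06,-0.017,0.025],"twist":[0,0,0],"hand":100}]'
python3 - <<'E'
from h import *
s,im=snap('wrist','w1.png');st()
for p in proj('wrist',[[.559+c[0],.169+c[1],.044] for c in [(0,0),(.011*.996+.035*.094,.035*.996-.011*.094),(-.011*.996-.035*.094,-.035*.996+.011*.094)]],s):print(p)
E
```

```text
time: 1.5
tool_pos: [0.5584, 0.1695, 0.1907]
tool_rot: [-2.595, 1.567, -2.693]
contact_force: [-0.2, 1.1, 0.1]
opening: 0.092
t 1.55 pos [0.559  0.1699 0.1919] F [-0.35 -0.02  0.23] open 0.0915 q [ 0.16  0.5   1.44 -0.    1.2   0.26]
[272.58477521 202.19814189]
[285.20612594 163.38761068]
[260.87416092 238.20816734]
```

View pics/w1.png

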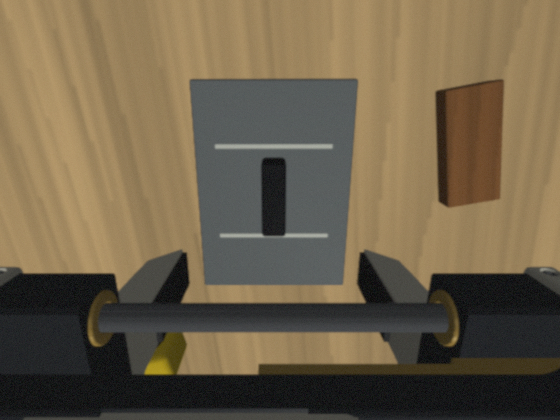

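The wrist view shows the lid square to the jaws, with its plate corners at (191,80), (357,80), (345,285) and (204,285) and its grip at (274,197).

```bash

python3 - <<'E'
from h import *
np.set_printoptions(precision=4,suppress=True)
l=unproj('wrist',[(191,80),(357,80),(345,285),(204,285)],.014);print(l,l.mean(0),np.linalg.norm(l[0]-l[1]),np.linalg.norm(l[0]-l[3]))
m=l.mean(0);print(unproj('wrist',[(274,158),(274,235)],.044))
print([np.degrees(np.arctan2(*(a-b)[:2])) for a,b in [(l[0],l[3]),(l[1],l[2])]], [np.degrees(np.arctan2(*(a-b)[1::-1])) for a,b in [(l[1],l[0]),(l[2],l[3])]])
rel([m[0],m[1],.036],-5.4)
E
```

```text
[[0.4977 0.28   0.014 ]
 [0.6447 0.2658 0.014 ]
 [0.6284 0.0588 0.014 ]
 [0.4757 0.0736 0.014 ]] [0.5616 0.1696 0.014 ] 0.14761385633694596 0.20753587851150962
[[0.565  0.2087 0.044 ]
 [0.5581 0.1372 0.044 ]]
[np.float64(6.083968496944474), np.float64(4.504967498633271)] [np.float64(-5.504863559195138), np.float64(-5.530738890146879)]
shift [0.1559 0.0001 0.0027] twist [-0.0027 -0.0004  0.0012]
```

```bash

python3 -m creep '[{"translation":[0.045,0,0.002],"twist":[0,0,0],"hand":100},{"translation":[0.09,0.0,0.002],"twist":[0,0,0],"hand":100},{"translation":[0.12,0,0.002],"twist":[0,0,0],"hand":100},{"translation":[0.14,0,0.002],"twist":[0,0,0],"hand":100},{"translation":[0.148,0,0.002],"twist":[0,0,0],"hand":100}]' 40
python3 -m creep '[{"translation":[0.002,0,0],"twist":[0,0,0],"hand":60},{"translation":[0.002,0,0],"twist":[0,0,0],"hand":20},{"translation":[0.002,0,0],"twist":[0,0,0],"hand":10},{"translation":[0.002,0,0],"twist":[0,0,0],"hand":10},{"translation":[0.002,0,0],"twist":[0,0,0],"hand":10}]' 40
python3 - <<'E'
from h import *
st()
E
```

```text
time: 2.05
tool_pos: [0.5606, 0.1704, 0.0437]
tool_rot: [-2.148, 1.569, -2.244]
contact_force: [0.6, 0.2, 0.2]
opening: 0.0922
time: 2.55
tool_pos: [0.561, 0.1704, 0.0425]
tool_rot: [-0.968, 1.57, -1.064]
contact_force: [0.5, -0.2, -0.1]
opening: 0.0564
t 2.55 pos [0.561  0.1704 0.0425] F [ 0.45 -0.21 -0.13] open 0.0564 q [ 0.16  0.68  1.58 -0.    0.87  0.26]
```

Fingers move slowly; continue closing, then lift.

```bash

python3 -m creep '[{"translation":[0,0,0],"twist":[0,0,0],"hand":10},{"translation":[0,0,0],"twist":[0,0,0],"hand":5},{"translation":[0,0,0],"twist":[0,0,0],"hand":5},{"translation":[0,0,0],"twist":[0,0,0],"hand":5},{"translation":[0,0,0],"twist":[0,0,0],"hand":5}]' 40
python3 -m creep '[{"translation":[0,0,0],"twist":[0,0,0],"hand":5},{"translation":[0,0,0],"twist":[0,0,0],"hand":5},{"translation":[0,0,0],"twist":[0,0,0],"hand":5}]' 40
python3 - <<'E'
from h import *
st()
E
```

```text
time: 3.05
tool_pos: [0.5605, 0.1704, 0.0424]
tool_rot: [-2.08, 1.57, -2.175]
contact_force: [-2.3, 0.5, 1.3]
opening: 0.022
time: 3.35
tool_pos: [0.5605, 0.1704, 0.0424]
tool_rot: [-2.077, 1.57, -2.173]
contact_force: [-0.7, -0.0, 1.0]
opening: 0.0215
t 3.35 pos [0.5605 0.1704 0.0424] F [-0.71 -0.02  1.01] open 0.0215 q [ 0.16  0.68  1.58 -0.    0.87  0.26]
```

```bash

python3 -m creep '[{"translation":[-0.04,0,0],"twist":[0,0,0],"hand":5},{"translation":[-0.085,0,0],"twist":[0,0,0],"hand":5},{"translation":[-0.13,0,0],"twist":[0,0,0],"hand":5},{"translation":[-0.175,0,0],"twist":[0,0,0],"hand":5},{"translation":[-0.21,0,0],"twist":[0,0,0],"hand":5}]' 40
python3 - <<'E'
from h import *
st();rel([.529,-.164,.25],0)
E
```

```text
time: 3.85
tool_pos: [0.5608, 0.1707, 0.2549]
tool_rot: [-0.405, 1.569, -0.5]
contact_force: [0.3, -0.3, -3.6]
opening: 0.0219
t 3.85 pos [0.5608 0.1707 0.2549] F [ 0.26 -0.32 -3.65] open 0.0219 q [ 0.17  0.45  1.34 -0.    1.34  0.26]
shift [ 5.100e-03 -3.362e-01  2.000e-04] twist [-0.0955  0.0014  0.0007]
```

```bash

python3 - <<'E'
from h import *
np.set_printoptions(precision=4,suppress=True)
f=lambda L:[(205+(u+.5)/4.2-.5,180+(v+.5)/4.2-.5) for u,v in L]
print(unproj('top',f([(542,80),(720,80),(545,308),(725,308)]),.125))
im=cv2.imread('pics/scene0.png')[160:270,145:260]
im=cv2.convertScaleAbs(im,alpha=1.8,beta=20)
cv2.imwrite('pics/c2.png',cv2.resize(im,None,fx=5,fy=5,interpolation=cv2.INTER_CUBIC))
c=np.array([[x,y,.07] for x,y in [(.459,-.064),(.599,-.064),(.599,-.264),(.459,-.264)]])+[.001,0,0]
print((proj('scene',c)-[145,160]+.5)*5-.5)
E
```

```text
[[ 0.6112 -0.1003  0.125 ]
 [ 0.612  -0.2294  0.125 ]
 [ 0.4463 -0.101   0.125 ]
 [ 0.447  -0.2294  0.125 ]]
[[432.9153 158.5617]
 [522.4756 341.258 ]
 [117.2707 460.5753]
 [ 55.6708 259.7535]]
```

View pics/c2.png

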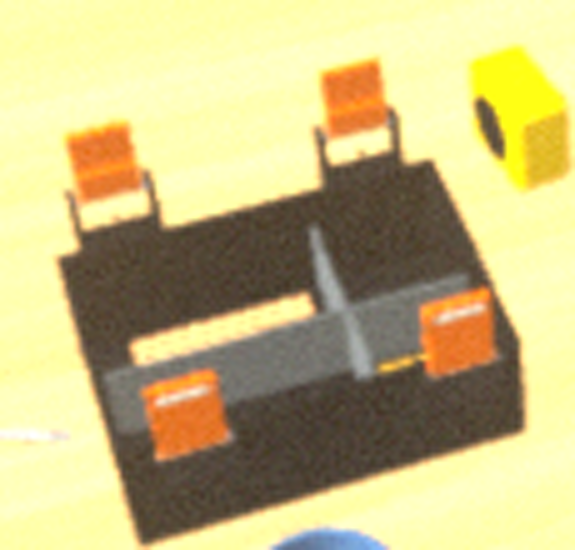

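Predicted rim corners agree with the scene crop, e.g. (433,160) and (521,341), to about 1 mm. Carry the lid over.

```bash

python3 -m creep '[{"translation":[0,-0.03,0],"twist":[-0.02,0,0],"hand":5},{"translation":[0,-0.075,0],"twist":[-0.045,0,0],"hand":5},{"translation":[0,-0.12,0],"twist":[-0.07,0,0],"hand":5},{"translation":[0,-0.165,0],"twist":[-0.095,0,0],"hand":5},{"translation":[0.0,-0.21,0],"twist":[-0.095,0,0],"hand":5}]' 40
python3 - <<'E'
from h import *
st();rel([.530,-.1645,.24],0.2)
E
```

```text
time: 4.35
tool_pos: [0.5402, -0.04, 0.2545]
tool_rot: [-0.764, 1.57, -0.764]
contact_force: [0.6, -0.3, -3.1]
opening: 0.0214
t 4.35 pos [ 0.5402 -0.04    0.2545] F [ 0.64 -0.26 -3.15] open 0.0214 q [-0.22  0.37  1.47 -0.    1.3  -0.22]
shift [ 0.0146 -0.1245 -0.0103] twist [-0.003   0.0006  0.0006]
```

```bash

python3 -m creep '[{"translation":[0,-0.045,-0.004],"twist":[0,0,0],"hand":5},{"translation":[0.005,-0.09,-0.008],"twist":[-0.003,0,0],"hand":5},{"translation":[0.02,-0.118,-0.01],"twist":[-0.003,0,0],"hand":5},{"translation":[0.06,-0.1245,-0.0103],"twist":[-0.003,0,0],"hand":5},{"translation":[0.1,-0.1245,-0.0103],"twist":[-0.003,0,0],"hand":5}]' 40
python3 -m creep '[{"translation":[0.02,0,0],"twist":[0,0,0],"hand":5},{"translation":[0.03,0,0],"twist":[0,0,0],"hand":5},{"translation":[0.03,0,0],"twist":[0,0,0],"hand":5}]' 40
python3 - <<'E'
from h import *
st();rel([.530,-.1645,.1044],0.2)
_,a=snap('top','top1.png');_,b=snap('scene','scene1.png')
K=lambda im,a,b,c,d,f:cv2.resize(cv2.convertScaleAbs(im[a:b,c:d],alpha=1.8,beta=20),None,fx=f,fy=f,interpolation=cv2.INTER_CUBIC)
A=K(a,185,270,310,400,4);B=K(b,160,270,145,260,3.7)
H=np.zeros((max(A.shape[0],B.shape[0]),A.shape[1]+B.shape[1],3),np.uint8);H[:A.shape[0],:A.shape[1]]=A;H[:B.shape[0],A.shape[1]:]=B
cv2.imwrite('pics/c3.png',H)
E
```

```text
time: 4.85
tool_pos: [0.53, -0.1666, 0.1536]
tool_rot: [-0.661, 1.568, -0.66]
contact_force: [1.3, -0.3, -3.7]
opening: 0.0218
time: 5.15
tool_pos: [0.5294, -0.1663, 0.1222]
tool_rot: [-2.211, 1.57, -2.21]
contact_force: [0.2, 0.8, -2.4]
opening: 0.0216
t 5.15 pos [ 0.5294 -0.1663  0.1222] F [ 0.19  0.78 -2.38] open 0.0216 q [-0.44  0.53  1.61 -0.    1.   -0.44]
shift [0.0178 0.0018 0.0006] twist [-0.0027 -0.0004  0.0005]
```

View pics/c3.png

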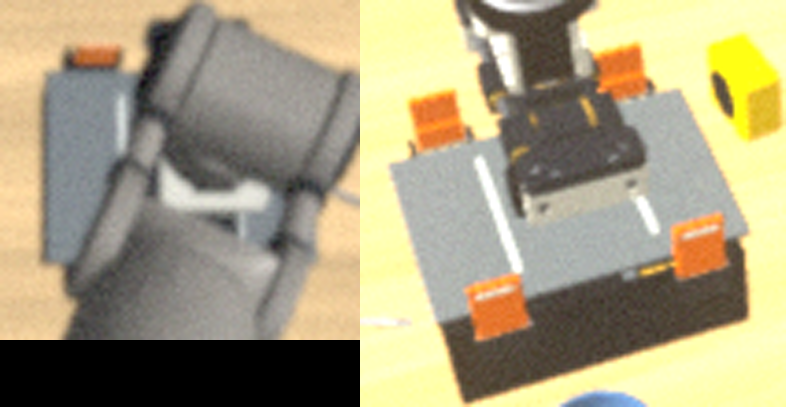

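The lid hovers level over the case between the clips, as expected. Lower it slowly.

```bash

python3 -m creep '[{"translation":[0.002,0.0018,0.0006],"twist":[-0.003,0,0],"hand":5},{"translation":[0.005,0.0018,0.0006],"twist":[-0.003,0,0],"hand":5},{"translation":[0.008,0.0018,0.0006],"twist":[-0.003,0,0],"hand":5},{"translation":[0.011,0.0018,0.0006],"twist":[-0.003,0,0],"hand":5},{"translation":[0.012,0.0018,0.0006],"twist":[-0.003,0,0],"hand":5}]' 40
python3 - <<'E'
from h import *
st();rel([.530,-.1645,.1044],0.2)
E
```

```text
time: 5.75
tool_pos: [0.5312, -0.1649, 0.1122]
tool_rot: [-0.603, 1.567, -0.599]
contact_force: [-0.2, -0.2, -3.6]
opening: 0.0217
t 5.75 pos [ 0.5312 -0.1649  0.1122] F [-0.22 -0.18 -3.58] open 0.0217 q [-0.44  0.54  1.62 -0.    0.97 -0.44]
shift [ 0.0078  0.0005 -0.0012] twist [0.0006 0.0033 0.0023]
```

```bash

python3 -m creep '[{"translation":[0.0015,0.0003,-0.001],"twist":[0,0.003,0.002],"hand":5},{"translation":[0.003,0.0003,-0.001],"twist":[0,0.003,0.002],"hand":5},{"translation":[0.0045,0.0003,-0.001],"twist":[0,0.003,0.002],"hand":5},{"translation":[0.006,0.0003,-0.001],"twist":[0,0.003,0.002],"hand":5},{"translation":[0.007,0.0003,-0.001],"twist":[0,0.003,0.002],"hand":5}]' 40
python3 - <<'E'
from h import *
st();rel([.530,-.1645,.1044],0.2)
E
```

```text
time: 6.25
tool_pos: [0.5302, -0.1646, 0.105]
tool_rot: [-0.748, 1.57, -0.744]
contact_force: [0.5, 0.1, -3.5]
opening: 0.0219
t 6.25 pos [ 0.5302 -0.1646  0.105 ] F [ 0.46  0.06 -3.49] open 0.0219 q [-0.44  0.55  1.63 -0.    0.96 -0.44]
shift [ 0.0006  0.0001 -0.0002] twist [0.0006 0.0002 0.0002]
```

```bash

python3 -m creep '[{"translation":[0.001,0,0],"twist":[0,0,0],"hand":5},{"translation":[0.0015,0,0],"twist":[0,0,0],"hand":5},{"translation":[0.001,0,0],"twist":[0,0,0],"hand":60},{"translation":[0.000,0,0],"twist":[0,0,0],"hand":60},{"translation":[0,0,0],"twist":[0,0,0],"hand":60}]' 40
python3 -m creep '[{"translation":[-0.01,0,0],"twist":[0,0,0],"hand":60},{"translation":[-0.05,0,0],"twist":[0,0,0],"hand":60},{"translation":[-0.095,0,0],"twist":[0,0,0],"hand":30},{"translation":[-0.12,0,0],"twist":[0,0,0],"hand":0},{"translation":[-0.12,0,0],"twist":[0,0,0],"hand":0}]' 40
python3 - <<'E'
from h import *
s,im=snap('wrist','w2.png');st()
E
```

```text
time: 6.75
tool_pos: [0.5305, -0.1648, 0.1054]
tool_rot: [-0.504, 1.57, -0.5]
contact_force: [-0.3, -0.5, 0.1]
opening: 0.0413
time: 7.25
tool_pos: [0.5322, -0.1655, 0.2305]
tool_rot: [-0.443, 1.56, -0.438]
contact_force: [1.4, -1.2, -0.7]
opening: 0.0355
t 7.30 pos [ 0.5312 -0.1651  0.2279] F [ 0.66 -0.14 -0.1 ] open 0.0317 q [-0.44  0.42  1.48 -0.    1.24 -0.44]
```

View pics/w2.png

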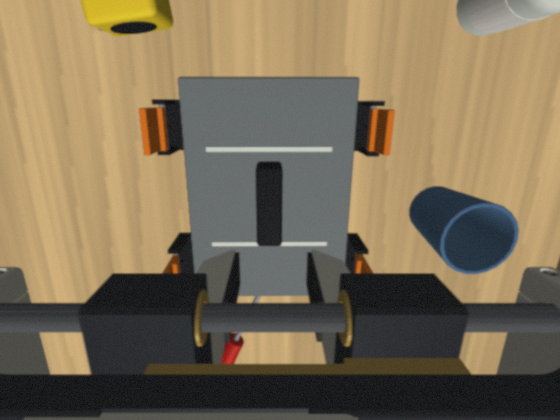

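```bash

python3 - <<'E'
from h import *
np.set_printoptions(precision=4,suppress=True)
l=unproj('wrist',[(180,78),(358,78),(350,296),(189,296)],.076);print(l,l.mean(0))
print('clip outer/top edges a,b', unproj('wrist',[(141,131),(393,131)],.127), unproj('wrist',[(167,129),(369,129)],.09))
rel([.415,-.0995,.2],0)
E
```

```text
[[ 0.4575 -0.0622  0.076 ]
 [ 0.6022 -0.0614  0.076 ]
 [ 0.6119 -0.2662  0.076 ]
 [ 0.4494 -0.2663  0.076 ]] [ 0.5302 -0.164   0.076 ]
clip outer/top edges a,b [[ 0.4405 -0.1     0.127 ]
 [ 0.6171 -0.0993  0.127 ]] [[ 0.4474 -0.1015  0.09  ]
 [ 0.611  -0.1007  0.09  ]]
shift [ 0.027   0.0661 -0.1161] twist [0.0041 0.0056 0.0027]
```

The wrist view shows the lid square on the case, with its centre measured at (0.530,-0.164), and all clips upright. Go outside clip_a.

```bash

python3 -m creep '[{"translation":[0,0.02,-0.04],"twist":[0.004,0.006,0.003],"hand":0},{"translation":[0,0.045,-0.08],"twist":[0.004,0.006,0.003],"hand":0},{"translation":[0.02,0.065,-0.116],"twist":[0.004,0.006,0.003],"hand":0},{"translation":[0.05,0.0655,-0.116],"twist":[0.004,0.006,0.003],"hand":0},{"translation":[0.08,0.0655,-0.116],"twist":[0.004,0.006,0.003],"hand":0}]' 40
python3 - <<'E'
from h import *
st();rel([.415,-.0995,.143],0)
E
```

```text
time: 7.8
tool_pos: [0.4141, -0.0994, 0.1461]
tool_rot: [2.397, 1.57, 2.398]
contact_force: [0.1, 0.5, -0.4]
opening: 0.0003
t 7.80 pos [ 0.4141 -0.0994  0.1461] F [ 0.15  0.53 -0.45] open 0.0003 q [-0.42  0.29  1.93  0.    0.92 -0.42]
shift [ 0.0031 -0.0001  0.0009] twist [ 0.0006 -0.0003 -0.0002]
```

```bash

python3 -m creep '[{"translation":[0.002,0,0.008],"twist":[0,0,0],"hand":0},{"translation":[0.002,0,0.019],"twist":[0,0,0],"hand":0},{"translation":[0.004,0,0.025],"twist":[0,0,0],"hand":0},{"translation":[0.006,0,0.0292],"twist":[0,0,0],"hand":0},{"translation":[0.0095,0,0.034],"twist":[0,0,0],"hand":0}]' 40
python3 - <<'E'
from h import *
s,im=snap('wrist','w3.png');st();rel([.458,-.0995,.123],0)
_,b=snap('scene','s3.png')
B=cv2.resize(cv2.convertScaleAbs(b[150:270,145:260],alpha=1.6,beta=20),None,fx=3,fy=3,interpolation=cv2.INTER_CUBIC)
W=im[60:420,60:420]; cv2.imwrite('pics/c4.png',np.hstack([W,B[:360]]))
E
```

```text
time: 8.3
tool_pos: [0.4498, -0.0998, 0.1379]
tool_rot: [-0.316, 1.568, -0.315]
contact_force: [-0.8, 0.3, 5.1]
opening: 0.0005
t 8.35 pos [ 0.45   -0.0998  0.1374] F [-1.49  0.54  3.74] open 0.0005 q [-0.38  0.36  1.86  0.    0.92 -0.39]
shift [0.0144 0.0003 0.0079] twist [0.0007 0.0027 0.0009]
```

View pics/c4.png

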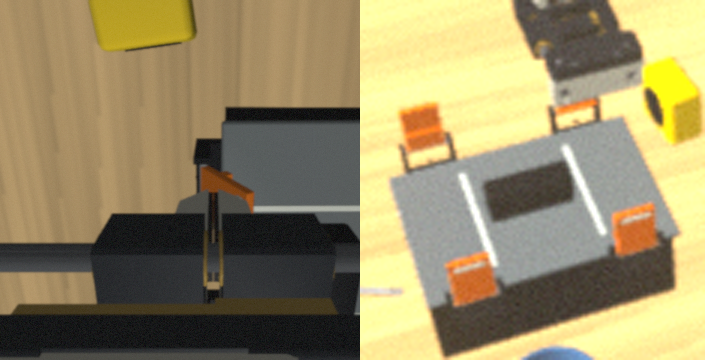

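The clip has swung part-way, its plate running from (200,170) to (252,205) in the wrist crop, pushed at about 4 N. Continue.

```bash

python3 -m creep '[{"translation":[0.004,0,0.003],"twist":[0,0,0],"hand":0},{"translation":[0.0075,0,0.006],"twist":[0,0,0],"hand":0},{"translation":[0.011,0,0.008],"twist":[0,0,0],"hand":0}]' 40
python3 -c "
from h import *
st();rel([.460,-.0995,.1176],0)"
python3 -m creep '[{"translation":[0.002,0,0.0004],"twist":[0,0,0],"hand":0},{"translation":[0.004,0,0.0008],"twist":[0,0,0],"hand":0}]' 40
python3 -c "
from h import *
st();rel([.460,-.0995,.1176],0)"
```

```text
time: 8.7
tool_pos: [0.459, -0.1001, 0.1281]
tool_rot: [-0.305, 1.565, -0.304]
contact_force: [-0.7, 2.5, 15.6]
opening: 0.0005
t 8.70 pos [ 0.459  -0.1001  0.1281] F [-0.71  2.54 15.61] open 0.0005 q [-0.38  0.39  1.85  0.    0.9  -0.38]
shift [0.0105 0.0006 0.001 ] twist [0.0008 0.0059 0.0019]
time: 8.9
tool_pos: [0.4607, -0.1001, 0.1259]
tool_rot: [-0.283, 1.562, -0.282]
contact_force: [-2.3, 3.0, 15.2]
opening: 0.0004
t 8.90 pos [ 0.4607 -0.1001  0.1259] F [-2.26  2.96 15.17] open 0.0004 q [-0.38  0.39  1.85  0.    0.89 -0.38]
shift [ 0.0083  0.0007 -0.0008] twist [0.0008 0.0088 0.0025]
```

```bash

python3 -m creep '[{"translation":[0.002,0,0.001],"twist":[0,0,0],"hand":0},{"translation":[0.004,0,0.002],"twist":[0,0,0],"hand":0}]' 40
python3 -c "
from h import *
st()"
python3 -m creep '[{"translation":[0.002,0,0],"twist":[0,0,0],"hand":0},{"translation":[0.0035,0,0],"twist":[0,0,0],"hand":0}]' 40
python3 -c "
from h import *
st();rel([.462,-.0995,.1176],0)"
```

```text
time: 9.1
tool_pos: [0.4624, -0.1, 0.1233]
tool_rot: [-0.307, 1.562, -0.306]
contact_force: [-6.9, 1.2, 13.3]
opening: 0.0006
t 9.10 pos [ 0.4624 -0.1     0.1233] F [-6.93  1.24 13.34] open 0.0006 q [-0.38  0.4   1.85  0.    0.89 -0.38]
time: 9.3
tool_pos: [0.4631, -0.1001, 0.1214]
tool_rot: [-0.296, 1.559, -0.295]
contact_force: [-1.9, 2.6, 13.6]
opening: 0.0002
t 9.30 pos [ 0.4631 -0.1001  0.1214] F [-1.89  2.56 13.58] open 0.0002 q [-0.38  0.4   1.85  0.    0.88 -0.38]
shift [ 0.0038  0.0006 -0.0012] twist [0.0011 0.0111 0.0034]
```

```bash

python3 -m creep '[{"translation":[0.002,0,0],"twist":[0,0,0],"hand":0},{"translation":[0.0035,0,0],"twist":[0,0,0],"hand":0}]' 40
python3 -m creep '[{"translation":[0.002,0,0],"twist":[0,0,0],"hand":0},{"translation":[0.0035,0,0],"twist":[0,0,0],"hand":0}]' 40
python3 -m creep '[{"translation":[0.0015,0,0],"twist":[0,0,0],"hand":0},{"translation":[0.002,0,0],"twist":[0,0,0],"hand":0}]' 40
python3 -c "
from h import *
st()"
```

```text
time: 9.5
tool_pos: [0.4637, -0.1001, 0.1195]
tool_rot: [-0.284, 1.557, -0.283]
contact_force: [-1.7, 1.4, 11.3]
opening: 0.0004
time: 9.7
tool_pos: [0.4642, -0.1, 0.1172]
tool_rot: [-0.27, 1.555, -0.269]
contact_force: [-0.6, 1.3, 4.3]
opening: 0.0005
time: 9.9
tool_pos: [0.4646, -0.1002, 0.1154]
tool_rot: [-0.28, 1.554, -0.279]
contact_force: [-0.9, 0.1, 0.2]
opening: 0.0003
t 9.90 pos [ 0.4646 -0.1002  0.1154] F [-0.9   0.07  0.2 ] open 0.0003 q [-0.37  0.41  1.85  0.    0.86 -0.38]
```

```bash

python3 -m creep '[{"translation":[-0.03,0,0],"twist":[0,-0.015,-0.003],"hand":0},{"translation":[-0.075,0,0],"twist":[0,-0.015,-0.003],"hand":0},{"translation":[-0.095,0,0],"twist":[0,-0.015,-0.003],"hand":0}]' 40
python3 - <<'E'
from h import *
s,im=snap('wrist','w4.png');st();rel([.645,-.2295,.2],0)
_,b=snap('scene','s4.png')
B=cv2.resize(cv2.convertScaleAbs(b[150:270,145:260],alpha=1.6,beta=20),None,fx=3,fy=3,interpolation=cv2.INTER_CUBIC)
W=im[60:420,150:510]; cv2.imwrite('pics/c5.png',np.hstack([W,B[:360]]))
E
```

```text
time: 10.2
tool_pos: [0.4642, -0.1003, 0.2136]
tool_rot: [-0.26, 1.534, -0.259]
contact_force: [-0.1, -1.2, -0.8]
opening: 0.0004
t 10.25 pos [ 0.4652 -0.1006  0.2157] F [1.89 0.21 2.22] open 0.0005 q [-0.38  0.27  1.74  0.    1.09 -0.38]
shift [ 0.0241 -0.1289  0.1789] twist [0.0012 0.039  0.0108]
```

View pics/c5.png

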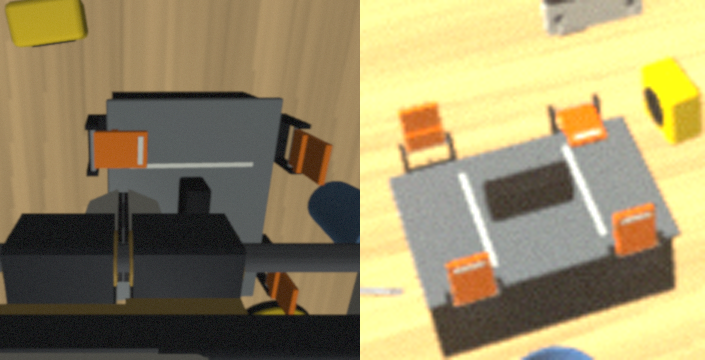

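clip_a lies flat, at (120,148) in the left crop, and the other three are upright. Next is clip_c, diagonally across.

```bash

python3 -m creep '[{"translation":[0,-0.02,0.03],"twist":[0,0.039,0.011],"hand":0},{"translation":[0,-0.05,0.07],"twist":[0,0.039,0.011],"hand":0},{"translation":[0,-0.08,0.11],"twist":[0,0.039,0.011],"hand":0},{"translation":[0.0,-0.11,0.15],"twist":[0,0.039,0.011],"hand":0},{"translation":[0.01,-0.129,0.18],"twist":[0,0.039,0.011],"hand":0}]' 40
python3 - <<'E'
from h import *
st();rel([.645,-.2295,.145],0)
E
```

```text
time: 10.8
tool_pos: [0.647, -0.2317, 0.2106]
tool_rot: [-2.706, 1.57, -2.706]
contact_force: [-0.4, 0.1, 1.0]
opening: 0.0003
t 10.80 pos [ 0.647  -0.2317  0.2106] F [-0.36  0.1   0.98] open 0.0003 q [-0.46  0.68  1.07 -0.    1.39 -0.46]
shift [ 0.0656  0.0022 -0.002 ] twist [ 0.     -0.0004  0.0002]
```

```bash

python3 -m creep '[{"translation":[0.03,0.002,-0.002],"twist":[0,0,0],"hand":0},{"translation":[0.06,0.002,-0.002],"twist":[0,0,0],"hand":0},{"translation":[0.0656,0.002,-0.002],"twist":[0,0,0],"hand":0},{"translation":[0.0656,0.002,-0.002],"twist":[0,0,0],"hand":0}]' 40
python3 - <<'E'
from h import *
st()
E
```

```text
time: 11.2
tool_pos: [0.6442, -0.2293, 0.143]
tool_rot: [2.78, 1.567, 2.78]
contact_force: [1.0, -0.6, 0.6]
opening: 0.0002
t 11.20 pos [ 0.6442 -0.2293  0.143 ] F [ 0.99 -0.56  0.63] open 0.0002 q [-0.45  0.73  1.17 -0.    1.25 -0.45]
```

```bash

python3 -m creep '[{"translation":[0,0,-0.008],"twist":[0,0,0],"hand":0},{"translation":[0,0,-0.0175],"twist":[0,0,0],"hand":0},{"translation":[0.002,0,-0.0235],"twist":[0,0,0],"hand":0},{"translation":[0.004,0,-0.029],"twist":[0,0,0],"hand":0},{"translation":[0.008,0,-0.034],"twist":[0,0,0],"hand":0}]' 40
python3 -m creep '[{"translation":[0.003,0,-0.003],"twist":[0,0,0],"hand":0},{"translation":[0.006,0,-0.005],"twist":[0,0,0],"hand":0},{"translation":[0.009,0,-0.0065],"twist":[0,0,0],"hand":0}]' 40
python3 - <<'E'
from h import *
st();rel([.598,-.2295,.1176],0)
E
```

```text
time: 11.7
tool_pos: [0.611, -0.2299, 0.1379]
tool_rot: [-0.714, 1.569, -0.714]
contact_force: [1.7, -0.2, 6.1]
opening: 0.0006
time: 12.0
tool_pos: [0.6053, -0.2304, 0.1309]
tool_rot: [-0.54, 1.565, -0.54]
contact_force: [1.4, 1.3, 6.9]
opening: 0.0001
t 12.00 pos [ 0.6053 -0.2304  0.1309] F [1.38 1.27 6.91] open 0.0001 q [-0.48  0.67  1.32 -0.    1.15 -0.48]
shift [ 0.0132  0.0009 -0.0074] twist [0.     0.0049 0.003 ]
```

```bash

python3 -m creep '[{"translation":[0.003,0.001,-0.0025],"twist":[0,0,0],"hand":0},{"translation":[0.0055,0.001,-0.0045],"twist":[0,0,0],"hand":0}]' 40
python3 -m creep '[{"translation":[0.002,0,-0.0015],"twist":[0,0,0],"hand":0},{"translation":[0.004,0,-0.0025],"twist":[0,0,0],"hand":0}]' 40
python3 -m creep '[{"translation":[0.002,0,-0.001],"twist":[0,0,0],"hand":0},{"translation":[0.004,0,-0.001],"twist":[0,0,0],"hand":0}]' 40
python3 - <<'E'
from h import *
st();rel([.598,-.2295,.1176],0)
E
```

```text
time: 12.2
tool_pos: [0.6019, -0.2301, 0.1275]
tool_rot: [-0.538, 1.56, -0.538]
contact_force: [1.9, -0.4, 7.7]
opening: 0.0005
time: 12.4
tool_pos: [0.6008, -0.2305, 0.1259]
tool_rot: [-0.477, 1.554, -0.477]
contact_force: [2.0, 1.4, 11.5]
opening: 0.0006
time: 12.6
tool_pos: [0.6015, -0.2308, 0.1248]
tool_rot: [-0.446, 1.548, -0.445]
contact_force: [1.9, 1.9, 11.8]
opening: 0.0
t 12.60 pos [ 0.6015 -0.2308  0.1248] F [ 1.93  1.89 11.79] open 0.0 q [-0.49  0.66  1.36  0.    1.1  -0.49]
shift [ 0.0071  0.0014 -0.0037] twist [0.0003 0.0205 0.0098]
```

```bash

python3 -m creep '[{"translation":[0.002,0.001,-0.002],"twist":[0,0.01,0.005],"hand":0},{"translation":[0.004,0.001,-0.003],"twist":[0,0.02,0.01],"hand":0},{"translation":[0.0055,0.001,-0.003],"twist":[0,0.02,0.01],"hand":0}]' 40
python3 -m creep '[{"translation":[0.002,0,-0.0005],"twist":[0,0,0],"hand":0},{"translation":[0.004,0,-0.001],"twist":[0,0,0],"hand":0}]' 40
python3 - <<'E'
from h import *
st();rel([.598,-.2295,.1176],0)
E
```

```text
time: 12.9
tool_pos: [0.6007, -0.231, 0.1227]
tool_rot: [-0.423, 1.563, -0.422]
contact_force: [0.5, 1.1, 16.3]
opening: 0.0005
time: 13.1
tool_pos: [0.6021, -0.2315, 0.1225]
tool_rot: [-0.396, 1.554, -0.396]
contact_force: [1.0, 1.1, 15.2]
opening: 0.0004
t 13.10 pos [ 0.6021 -0.2315  0.1225] F [ 1.02  1.08 15.2 ] open 0.0004 q [-0.49  0.67  1.35  0.    1.11 -0.49]
shift [ 0.0049  0.0021 -0.0042] twist [0.0004 0.0151 0.0063]
```

```bash

python3 -m creep '[{"translation":[0.002,0.002,-0.004],"twist":[0,0.015,0.006],"hand":0},{"translation":[0.004,0.002,-0.005],"twist":[0,0.02,0.01],"hand":0},{"translation":[0.005,0.002,-0.006],"twist":[0,0.02,0.01],"hand":0},{"translation":[0.006,0.002,-0.006],"twist":[0,0.02,0.01],"hand":0}]' 40
python3 - <<'E'
from h import *
st();rel([.598,-.2295,.1176],0)
E
```

```text
time: 13.5
tool_pos: [0.599, -0.2309, 0.1203]
tool_rot: [-0.206, 1.567, -0.205]
contact_force: [1.9, -0.6, 15.1]
opening: 0.0006
t 13.50 pos [ 0.599  -0.2309  0.1203] F [ 1.92 -0.59 15.1 ] open 0.0006 q [-0.49  0.67  1.35  0.    1.12 -0.49]
shift [ 0.0027  0.0014 -0.001 ] twist [0.0005 0.0041 0.0009]
```

```bash

python3 -m creep '[{"translation":[0.002,0.001,-0.002],"twist":[0,0.006,0.002],"hand":0},{"translation":[0.004,0.001,-0.003],"twist":[0,0.01,0.005],"hand":0},{"translation":[0.0055,0.001,-0.003],"twist":[0,0.01,0.005],"hand":0},{"translation":[0.006,0.001,-0.003],"twist":[0,0.01,0.005],"hand":0}]' 40
python3 - <<'E'
from h import *
st();rel([.598,-.2295,.1176],0)
E
```

```text
time: 13.9
tool_pos: [0.5978, -0.231, 0.1183]
tool_rot: [0.413, 1.57, 0.414]
contact_force: [-0.5, -0.4, 17.4]
opening: 0.0003
t 13.90 pos [ 0.5978 -0.231   0.1183] F [-0.47 -0.44 17.39] open 0.0003 q [-0.49  0.67  1.35  0.    1.12 -0.49]
shift [0.0007 0.0015 0.0002] twist [ 0.0006  0.0007 -0.0003]
```

```bash

python3 -m creep '[{"translation":[0.003,0.001,-0.0015],"twist":[0,0.006,0.002],"hand":0},{"translation":[0.005,0.001,-0.002],"twist":[0,0.01,0.005],"hand":0},{"translation":[0.006,0.001,-0.002],"twist":[0,0.01,0.005],"hand":0}]' 40
python3 - <<'E'
from h import *
st()
E
python3 -m creep '[{"translation":[0.003,0.001,-0.001],"twist":[0,0.006,0.002],"hand":0},{"translation":[0.005,0.001,-0.001],"twist":[0,0.01,0.005],"hand":0}]' 40
```

```text
time: 14.2
tool_pos: [0.5969, -0.2311, 0.1162]
tool_rot: [2.738, 1.566, 2.738]
contact_force: [-3.8, 0.5, 18.2]
opening: 0.0002
t 14.20 pos [ 0.5969 -0.2311  0.1162] F [-3.82  0.46 18.15] open 0.0002 q [-0.49  0.68  1.35 -0.    1.12 -0.49]
time: 14.4
tool_pos: [0.5967, -0.2311, 0.1153]
tool_rot: [2.819, 1.56, 2.82]
contact_force: [-6.3, -0.8, 18.4]
opening: 0.0004
```

```bash

python3 -m creep '[{"translation":[0.003,0.001,-0.0],"twist":[0,0,0],"hand":0},{"translation":[0.005,0.001,-0.0],"twist":[0,0,0],"hand":0},{"translation":[0.006,0.001,-0.0],"twist":[0,0,0],"hand":0}]' 40
python3 - <<'E'
from h import *
st();rel([.598,-.2295,.1115],0)
E
```

```text
time: 14.7
tool_pos: [0.5965, -0.231, 0.1125]
tool_rot: [3.062, 1.562, 3.063]
contact_force: [-5.9, -0.4, 14.7]
opening: 0.0005
t 14.70 pos [ 0.5965 -0.231   0.1125] F [-5.93 -0.44 14.71] open 0.0005 q [-0.49  0.68  1.35 -0.    1.12 -0.49]
shift [0.001  0.0015 0.0015] twist [ 0.0013 -0.0083 -0.0007]
```

```bash

python3 -m creep '[{"translation":[0.002,0.001,0.001],"twist":[0,0,0],"hand":0},{"translation":[0.0035,0.001,0.001],"twist":[0,0,0],"hand":0},{"translation":[0.004,0.001,0.001],"twist":[0,0,0],"hand":0}]' 40
python3 -m creep '[{"translation":[0.001,0,0],"twist":[0,0,0],"hand":0},{"translation":[0.002,0,0],"twist":[0,0,0],"hand":0}]' 40
python3 - <<'E'
from h import *
st();rel([.598,-.2295,.1115],0)
E
```

```text
time: 15.0
tool_pos: [0.5969, -0.2308, 0.1108]
tool_rot: [-2.965, 1.563, -2.963]
contact_force: [-6.1, -1.0, 9.5]
opening: 0.0004
time: 15.2
tool_pos: [0.5968, -0.231, 0.1109]
tool_rot: [-2.812, 1.564, -2.81]
contact_force: [-4.1, 1.3, 8.0]
opening: 0.0003
t 15.20 pos [ 0.5968 -0.231   0.1109] F [-4.06  1.26  8.04] open 0.0003 q [-0.49  0.68  1.36 -0.01  1.11 -0.49]
shift [-0.0007  0.0015  0.0012] twist [ 0.0015 -0.0068  0.0023]
```

```bash

python3 -m creep '[{"translation":[0.002,0.001,0.001],"twist":[0,0,0],"hand":0},{"translation":[0.0035,0.001,0.001],"twist":[0,0,0],"hand":0},{"translation":[0.004,0.001,0.001],"twist":[0,0,0],"hand":0}]' 40
python3 -c "
from h import *
st()"
python3 -m creep '[{"translation":[0.001,0,0],"twist":[0,0,0],"hand":0},{"translation":[0.002,0,0],"twist":[0,0,0],"hand":0},{"translation":[0.003,0,0],"twist":[0,0,0],"hand":0}]' 40
python3 - <<'E'
from h import *
st();rel([.598,-.2295,.1115],0)
E
```

```text
time: 15.5
tool_pos: [0.5976, -0.2304, 0.1082]
tool_rot: [-2.639, 1.564, -2.637]
contact_force: [-4.3, 0.2, 11.0]
opening: 0.0001
t 15.50 pos [ 0.5976 -0.2304  0.1082] F [-4.34  0.16 10.96] open 0.0001 q [-0.48  0.68  1.36 -0.01  1.1  -0.48]
time: 15.8
tool_pos: [0.5977, -0.2305, 0.1079]
tool_rot: [-2.392, 1.564, -2.391]
contact_force: [-6.7, 3.4, 21.1]
opening: 0.0005
t 15.80 pos [ 0.5977 -0.2305  0.1079] F [-6.69  3.38 21.12] open 0.0005 q [-0.48  0.68  1.36 -0.01  1.1  -0.48]
shift [-0.0036  0.0009  0.0003] twist [ 0.0017 -0.0047  0.0044]
```

Stiff stop at 21 N. Lift and check with image code, to save viewed pictures.

```bash

python3 -m creep '[{"translation":[-0.03,0,0],"twist":[0,-0.005,0.004],"hand":0},{"translation":[-0.075,0,0],"twist":[0,-0.005,0.004],"hand":0},{"translation":[-0.105,0,0],"twist":[0,-0.005,0.004],"hand":0}]' 40
cat >> h.py <<'E'
def clips(f=None,tag='x'):
    b=cv2.imread(f) if f else snap('scene',f'sc_{tag}.png')[1]
    hsv=cv2.cvtColor(b,cv2.COLOR_BGR2HSV);m=cv2.inRange(hsv,(3,150,90),(16,255,255));m[:150]=0;m[280:]=0;m[:,:150]=0;m[:,260:]=0
    n,_,s,c=cv2.connectedComponentsWithStats(m)
    for i in range(1,n):
        if s[i,4]>12:print('blob',s[i],np.round(c[i],1))
E
python3 - <<'E'
from h import *
st();rel([.645,-.0995,.2],0)
for f in ['pics/scene0.png','pics/s4.png']:print(f);clips(f)
print('now');clips(tag='c')
# expected flat/upright footprints
for n,sx,sy in [('a',-1,1),('b',1,1),('c',1,-1),('d',-1,-1)]:
    P=np.array([[.53+sx*.0635,-.1645+sy*.065,.085],[.53+sx*.086,-.1645+sy*.065,.1065]]);print(n,'flat',np.round(proj('scene',P)[0],1),'up',np.round(proj('scene',P)[1],1))
E
```

```text
time: 16.1
tool_pos: [0.5985, -0.2302, 0.2158]
tool_rot: [-0.546, 1.568, -0.544]
contact_force: [1.2, -1.1, 0.9]
opening: 0.0004
t 16.10 pos [ 0.5985 -0.2302  0.2158] F [ 1.23 -1.12  0.89] open 0.0004 q [-0.49  0.58  1.23 -0.    1.32 -0.49]
shift [0.0157 0.1306 0.0467] twist [0.0018 0.0027 0.0016]
pics/scene0.png
blob [208 171  15  17 193] [215.1 179. ]
blob [157 184  17  17 203] [165.  191.7]
blob [229 217  15  18 186] [235.8 226.4]
blob [173 234  17  18 198] [181.5 242.7]
pics/s4.png
blob [157 184  17  17 203] [164.9 191.6]
blob [210 184  17  15 160] [218.1 190.7]
blob [229 218  15  17 172] [236.1 226.7]
blob [174 234  16  18 183] [181.7 243.1]
now
blob [210 184  17  15 158] [218.1 190.7]
blob [229 218  15  17 175] [236.1 226.7]
blob [173 234  17  16 177] [181.  242.3]
a flat [218.5 192.2] up [215.2 180.6]
b flat [234.1 225.9] up [236.5 226.3]
c flat [181.  241.3] up [182.  242.2]
d flat [168.8 205.5] up [165.4 193.5]
```

```bash

python3 -m creep '[{"translation":[0,0.04,0.016],"twist":[0,0.003,0],"hand":0},{"translation":[0,0.08,0.032],"twist":[0,0.003,0],"hand":0},{"translation":[0,0.115,0.045],"twist":[0,0.003,0],"hand":0},{"translation":[0.01,0.1306,0.0467],"twist":[0,0.003,0],"hand":0}]' 40
python3 - <<'E'
from h import *
st();rel([.645,-.0995,.145],0)
_,t=snap('top','t5.png');s,w=snap('wrist','w5.png')
A=cv2.resize(cv2.convertScaleAbs(t[185:270,310:400],alpha=1.6,beta=20),(360,340),interpolation=cv2.INTER_CUBIC)
cv2.imwrite('pics/c6.png',np.hstack([A,cv2.resize(w,None,fx=.78,fy=.81)[:340]]))
E
```

```text
time: 16.55
tool_pos: [0.6481, -0.0973, 0.2115]
tool_rot: [-0.499, 1.56, -0.494]
contact_force: [-0.1, 0.3, 0.7]
opening: 0.0006
t 16.55 pos [ 0.6481 -0.0973  0.2115] F [-0.05  0.32  0.66] open 0.0006 q [-0.26  0.61  1.2  -0.    1.32 -0.27]
shift [ 0.0665 -0.0019 -0.0038] twist [0.0047 0.0098 0.0053]
```

View pics/c6.png

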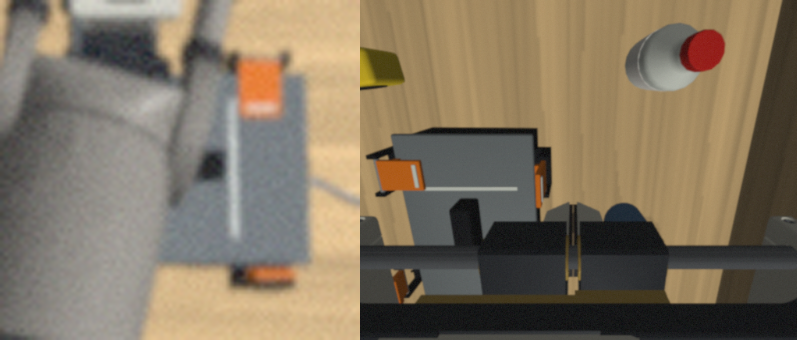

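The top view shows clip_c flat at (260,88) with clip_d at (270,272) still open; the wrist view shows clip_a flat. Now clip_b.

```bash

python3 -m creep '[{"translation":[0.03,-0.002,-0.003],"twist":[0.004,0.01,0.005],"hand":0},{"translation":[0.06,-0.002,-0.003],"twist":[0.004,0.01,0.005],"hand":0},{"translation":[0.0655,-0.002,-0.003],"twist":[0.004,0.01,0.005],"hand":0},{"translation":[0.0655,-0.002,-0.003],"twist":[0.004,0.01,0.005],"hand":0}]' 40
python3 -m creep '[{"translation":[0,0,-0.008],"twist":[0,0,0],"hand":0},{"translation":[0,0,-0.0175],"twist":[0,0,0],"hand":0},{"translation":[0.002,0,-0.0235],"twist":[0,0,0],"hand":0},{"translation":[0.004,0,-0.029],"twist":[0,0,0],"hand":0},{"translation":[0.008,0,-0.034],"twist":[0,0,0],"hand":0}]' 40
python3 - <<'E'
from h import *
st();rel([.600,-.0995,.1225],0)
E
```

```text
time: 17.05
tool_pos: [0.6422, -0.1018, 0.1422]
tool_rot: [3.039, 1.561, 3.039]
contact_force: [-1.0, -0.6, 0.4]
opening: 0.0006
time: 17.55
tool_pos: [0.6092, -0.1024, 0.1371]
tool_rot: [-2.965, 1.567, -2.965]
contact_force: [1.1, 0.1, 6.2]
opening: 0.0003
t 17.55 pos [ 0.6092 -0.1024  0.1371] F [1.09 0.12 6.22] open 0.0003 q [-0.29  0.61  1.4  -0.    1.13 -0.29]
shift [ 0.0147  0.0029 -0.0091] twist [-0.0006 -0.004   0.0007]
```

```bash

python3 -m creep '[{"translation":[0.004,0.001,-0.003],"twist":[0,0,0],"hand":0},{"translation":[0.008,0.003,-0.006],"twist":[0,0,0],"hand":0},{"translation":[0.0115,0.003,-0.009],"twist":[0,0,0],"hand":0},{"translation":[0.0145,0.003,-0.011],"twist":[0,0,0],"hand":0}]' 40
python3 -c "
from h import *
st();rel([.598,-.0995,.1176],0)"
python3 -m creep '[{"translation":[0.002,0.001,-0.002],"twist":[0,0.005,0.002],"hand":0},{"translation":[0.004,0.001,-0.003],"twist":[0,0.01,0.005],"hand":0},{"translation":[0.005,0.001,-0.003],"twist":[0,0.01,0.005],"hand":0}]' 40
python3 - <<'E'
from h import *
st();rel([.598,-.0995,.1176],0)
E
```

```text
time: 17.95
tool_pos: [0.5999, -0.1002, 0.1261]
tool_rot: [-0.742, 1.566, -0.742]
contact_force: [-0.4, 0.0, 15.1]
opening: 0.0005
t 17.95 pos [ 0.5999 -0.1002  0.1261] F [-0.36  0.05 15.12] open 0.0005 q [-0.29  0.61  1.45 -0.    1.08 -0.29]
shift [ 0.0085  0.0008 -0.002 ] twist [-0.0007  0.0032  0.0029]
time: 18.25
tool_pos: [0.5991, -0.1002, 0.125]
tool_rot: [-0.413, 1.57, -0.413]
contact_force: [0.6, 0.1, 14.1]
opening: 0.0006
t 18.25 pos [ 0.5991 -0.1002  0.125 ] F [ 0.57  0.13 14.14] open 0.0006 q [-0.29  0.61  1.45 -0.    1.08 -0.29]
shift [ 0.0074  0.0007 -0.0011] twist [-0.0008  0.0011  0.0005]
```

```bash

python3 -m creep '[{"translation":[0.003,0.001,-0.002],"twist":[0,0.005,0.002],"hand":0},{"translation":[0.0055,0.001,-0.003],"twist":[0,0.008,0.003],"hand":0},{"translation":[0.007,0.001,-0.003],"twist":[0,0.008,0.003],"hand":0}]' 40
python3 -m creep '[{"translation":[0.003,0.001,-0.001],"twist":[0,0.003,0],"hand":0},{"translation":[0.0055,0.001,-0.001],"twist":[0,0.003,0],"hand":0}]' 40
python3 - <<'E'
from h import *
st();rel([.598,-.0995,.1176],0)
E
```

```text
time: 18.55
tool_pos: [0.598, -0.1002, 0.1222]
tool_rot: [-0.23, 1.57, -0.231]
contact_force: [-2.3, -0.8, 17.6]
opening: 0.0003
time: 18.75
tool_pos: [0.599, -0.1001, 0.1213]
tool_rot: [-0.484, 1.565, -0.485]
contact_force: [-2.1, 0.2, 18.2]
opening: 0.0002
t 18.75 pos [ 0.599  -0.1001  0.1213] F [-2.13  0.17 18.17] open 0.0002 q [-0.29  0.61  1.46 -0.    1.06 -0.29]
shift [ 0.0037  0.0006 -0.001 ] twist [-0.0008  0.0053  0.0028]
```

```bash

python3 -m creep '[{"translation":[0.003,0.001,-0.0025],"twist":[0,0.005,0.002],"hand":0},{"translation":[0.0055,0.001,-0.003],"twist":[0,0.008,0.003],"hand":0},{"translation":[0.0065,0.001,-0.003],"twist":[0,0.008,0.003],"hand":0}]' 40
python3 -c "
from h import *
st()"
python3 -m creep '[{"translation":[0.003,0.001,-0.001],"twist":[0,0.003,0],"hand":0},{"translation":[0.0055,0.001,-0.001],"twist":[0,0.003,0],"hand":0}]' 40
python3 - <<'E'
from h import *
st();rel([.598,-.0995,.1126],0)
E
```

```text
time: 19.05
tool_pos: [0.5978, -0.1001, 0.1192]
tool_rot: [-0.494, 1.566, -0.495]
contact_force: [-3.3, -0.5, 17.2]
opening: 0.0003
t 19.05 pos [ 0.5978 -0.1001  0.1192] F [-3.26 -0.45 17.18] open 0.0003 q [-0.29  0.61  1.47 -0.    1.06 -0.29]
time: 19.25
tool_pos: [0.5985, -0.1, 0.1184]
tool_rot: [-0.537, 1.561, -0.538]
contact_force: [-4.7, -0.4, 20.8]
opening: 0.0005
t 19.25 pos [ 0.5985 -0.1     0.1184] F [-4.72 -0.37 20.85] open 0.0005 q [-0.29  0.61  1.47 -0.    1.05 -0.29]
shift [ 0.0058  0.0006 -0.0006] twist [-0.0007  0.0086  0.0051]
```

```bash

python3 -m creep '[{"translation":[0.002,0.0005,-0.001],"twist":[0,0.005,0.003],"hand":0},{"translation":[0.004,0.0005,-0.002],"twist":[0,0.008,0.004],"hand":0},{"translation":[0.005,0.0005,-0.002],"twist":[0,0.008,0.004],"hand":0}]' 40
python3 - <<'E'
from h import *
st();rel([.598,-.0995,.1126],0)
E
```

```text
time: 19.55
tool_pos: [0.5982, -0.1001, 0.1178]
tool_rot: [-0.399, 1.563, -0.399]
contact_force: [-3.0, 1.0, 18.1]
opening: 0.0001
t 19.55 pos [ 0.5982 -0.1001  0.1178] F [-3.03  0.96 18.12] open 0.0001 q [-0.29  0.61  1.47 -0.    1.05 -0.29]
shift [ 0.0052  0.0007 -0.0003] twist [-0.0006  0.0075  0.0032]
```

```bash

python3 -m creep '[{"translation":[0.003,0.0005,-0.001],"twist":[0,0.005,0.003],"hand":0},{"translation":[0.005,0.0005,-0.002],"twist":[0,0.007,0.003],"hand":0},{"translation":[0.006,0.0005,-0.002],"twist":[0,0.007,0.003],"hand":0},{"translation":[0.0065,0.0005,-0.002],"twist":[0,0.007,0.003],"hand":0}]' 40
python3 - <<'E'
from h import *
st();rel([.598,-.0995,.1126],0)
E
```

```text
time: 19.95
tool_pos: [0.5971, -0.1002, 0.115]
tool_rot: [-0.346, 1.565, -0.347]
contact_force: [-4.2, 1.9, 15.1]
opening: 0.0004
t 19.95 pos [ 0.5971 -0.1002  0.115 ] F [-4.18  1.88 15.13] open 0.0004 q [-0.29  0.62  1.47 -0.    1.05 -0.29]
shift [0.0024 0.0007 0.0009] twist [-0.0005  0.0051  0.0018]
```

Force now declining; past the hump.

```bash

python3 -m creep '[{"translation":[0.0025,0.0005,0],"twist":[0,0.003,0],"hand":0},{"translation":[0.004,0.0005,0],"twist":[0,0.004,0],"hand":0},{"translation":[0.005,0.0005,0],"twist":[0,0.004,0],"hand":0}]' 40
python3 -c "
from h import *
st()"
python3 -m creep '[{"translation":[0.0015,0,0],"twist":[0,0,0],"hand":0},{"translation":[0.003,0,0],"twist":[0,0,0],"hand":0}]' 40
python3 - <<'E'
from h import *
st();rel([.598,-.0995,.1126],0)
E
```

```text
time: 20.25
tool_pos: [0.5968, -0.1001, 0.1127]
tool_rot: [-0.879, 1.567, -0.879]
contact_force: [-4.4, 0.1, 7.8]
opening: 0.0004
t 20.25 pos [ 0.5968 -0.1001  0.1127] F [-4.42  0.12  7.81] open 0.0004 q [-0.29  0.62  1.47 -0.    1.05 -0.29]
time: 20.45
tool_pos: [0.5968, -0.1002, 0.1113]
tool_rot: [-0.727, 1.566, -0.727]
contact_force: [-0.9, 0.6, 0.2]
opening: 0.0005
t 20.45 pos [ 0.5968 -0.1002  0.1113] F [-0.88  0.56  0.22] open 0.0005 q [-0.29  0.62  1.48 -0.    1.04 -0.29]
shift [-0.0013  0.0007  0.0012] twist [-0.0004  0.0039  0.0035]
```

```bash

python3 -m creep '[{"translation":[0.001,0,0],"twist":[0,0,0],"hand":0},{"translation":[0.002,0,0],"twist":[0,0,0],"hand":0},{"translation":[0.003,0,0],"twist":[0,0,0],"hand":0}]' 40
python3 -m creep '[{"translation":[-0.03,0,0],"twist":[0,0.004,0.003],"hand":0},{"translation":[-0.075,0,0],"twist":[0,0.004,0.003],"hand":0},{"translation":[-0.105,0,0],"twist":[0,0.004,0.003],"hand":0}]' 40
python3 - <<'E'
from h import *
st();rel([.414,-.2295,.21],0)
E
```

```text
time: 20.75
tool_pos: [0.5969, -0.1004, 0.1102]
tool_rot: [-0.671, 1.564, -0.671]
contact_force: [-6.4, 1.2, 18.6]
opening: 0.0001
time: 21.05
tool_pos: [0.597, -0.1002, 0.2178]
tool_rot: [-0.466, 1.567, -0.466]
contact_force: [0.0, 0.7, -0.4]
opening: 0.0006
t 21.05 pos [ 0.597  -0.1002  0.2178] F [ 0.05  0.74 -0.36] open 0.0006 q [-0.29  0.51  1.35 -0.    1.28 -0.29]
shift [ 0.0074 -0.1293 -0.183 ] twist [-0.0003  0.0037  0.0019]
```

Hard stop felt at 18.6 N. Now clip_d.

```bash

python3 -m creep '[{"translation":[0,-0.025,-0.035],"twist":[0,0.003,0],"hand":0},{"translation":[0,-0.052,-0.073],"twist":[0,0.004,0],"hand":0},{"translation":[0,-0.079,-0.111],"twist":[0,0.004,0],"hand":0},{"translation":[0,-0.106,-0.15],"twist":[0,0.004,0],"hand":0},{"translation":[0,-0.1293,-0.183],"twist":[0,0.004,0.002],"hand":0}]' 40
python3 - <<'E'
from h import *
st();rel([.414,-.2295,.145],0)
E
```

```text
time: 21.55
tool_pos: [0.4121, -0.2303, 0.2174]
tool_rot: [-2.43, 1.57, -2.43]
contact_force: [-0.5, 0.1, 0.2]
opening: 0.0005
t 21.55 pos [ 0.4121 -0.2303  0.2174] F [-0.53  0.12  0.16] open 0.0005 q [-0.67  0.28  1.72 -0.    1.15 -0.67]
shift [0.0724 0.0008 0.002 ] twist [-0.0003 -0.0003  0.0002]
```

```bash

python3 -m creep '[{"translation":[0.03,0.001,0.002],"twist":[0,0,0],"hand":0},{"translation":[0.06,0.001,0.002],"twist":[0,0,0],"hand":0},{"translation":[0.071,0.001,0.002],"twist":[0,0,0],"hand":0},{"translation":[0.071,0.001,0.002],"twist":[0,0,0],"hand":0}]' 40
python3 -m creep '[{"translation":[0.001,0,0.008],"twist":[0,0,0],"hand":0},{"translation":[0.001,0,0.019],"twist":[0,0,0],"hand":0},{"translation":[0.003,0,0.025],"twist":[0,0,0],"hand":0},{"translation":[0.005,0,0.0295],"twist":[0,0,0],"hand":0},{"translation":[0.0085,0,0.0345],"twist":[0,0,0],"hand":0}]' 40
python3 - <<'E'
from h import *
st();rel([.462,-.2295,.1225],0)
E
```

```text
time: 21.95
tool_pos: [0.4135, -0.2289, 0.1453]
tool_rot: [2.596, 1.568, 2.596]
contact_force: [0.4, -0.3, -0.1]
opening: 0.0006
time: 22.45
tool_pos: [0.4496, -0.2293, 0.138]
tool_rot: [-1.425, 1.57, -1.424]
contact_force: [-2.1, 1.0, 6.8]
opening: 0.0007
t 22.45 pos [ 0.4496 -0.2293  0.138 ] F [-2.11  0.99  6.8 ] open 0.0007 q [-0.62  0.43  1.74 -0.    0.97 -0.62]
shift [ 0.0155 -0.0002  0.0124] twist [0.0005 0.0001 0.0004]
```

```bash

python3 -m creep '[{"translation":[0.004,0,0.003],"twist":[0,0,0],"hand":0},{"translation":[0.008,0,0.006],"twist":[0,0,0],"hand":0},{"translation":[0.0115,0,0.009],"twist":[0,0.003,0],"hand":0},{"translation":[0.0145,0,0.011],"twist":[0,0.003,0],"hand":0}]' 40
python3 -c "
from h import *
st()"
python3 -m creep '[{"translation":[0.003,0.0,0.002],"twist":[0,0.005,0],"hand":0},{"translation":[0.005,0.0,0.003],"twist":[0,0.008,0],"hand":0},{"translation":[0.006,0.0,0.003],"twist":[0,0.008,0],"hand":0}]' 40
python3 - <<'E'
from h import *
st();rel([.464,-.2295,.1176],0)
E
```

```text
time: 22.85
tool_pos: [0.4622, -0.2296, 0.1254]
tool_rot: [-1.621, 1.568, -1.62]
contact_force: [-3.9, 1.4, 13.6]
opening: 0.0002
t 22.85 pos [ 0.4622 -0.2296  0.1254] F [-3.88  1.44 13.59] open 0.0002 q [-0.61  0.46  1.72 -0.    0.95 -0.61]
time: 23.15
tool_pos: [0.465, -0.2295, 0.1202]
tool_rot: [-2.855, 1.561, -2.853]
contact_force: [-6.2, 1.0, 9.1]
opening: 0.0004
t 23.15 pos [ 0.465  -0.2295  0.1202] F [-6.19  1.03  9.14] open 0.0004 q [-0.6   0.48  1.71 -0.01  0.96 -0.6 ]
shift [ 0.0026  0.0001 -0.001 ] twist [ 0.0024 -0.0097  0.0029]
```

```bash

python3 -m creep '[{"translation":[0.0015,0.0,0],"twist":[0,-0.003,0],"hand":0},{"translation":[0.003,0.0,0],"twist":[0,-0.005,0],"hand":0}]' 40
python3 -m creep '[{"translation":[0.0015,0.0,0],"twist":[0,0,0],"hand":0},{"translation":[0.003,0.0,0],"twist":[0,0,0],"hand":0}]' 40
python3 -m creep '[{"translation":[0.001,0.0,0],"twist":[0,0,0],"hand":0},{"translation":[0.002,0.0,0],"twist":[0,0,0],"hand":0}]' 40
python3 - <<'E'
from h import *
st()
E
```

```text
time: 23.35
tool_pos: [0.4653, -0.2295, 0.1183]
tool_rot: [-2.463, 1.565, -2.46]
contact_force: [-3.7, 1.0, 6.0]
opening: 0.0003
time: 23.55
tool_pos: [0.466, -0.2296, 0.1158]
tool_rot: [-2.218, 1.565, -2.215]
contact_force: [0.7, -0.9, 0.1]
opening: 0.0008
time: 23.75
tool_pos: [0.4662, -0.2297, 0.1148]
tool_rot: [-2.136, 1.565, -2.131]
contact_force: [-5.9, 1.9, 18.6]
opening: 0.0001
t 23.75 pos [ 0.4662 -0.2297  0.1148] F [-5.91  1.89 18.62] open 0.0001 q [-0.6   0.49  1.72 -0.01  0.94 -0.6 ]
```

Snap, then hard stop at 18.6 N. Retreat up and away, and look.

```bash

python3 -m creep '[{"translation":[-0.03,0,0],"twist":[0,0,0],"hand":0},{"translation":[-0.075,0,0],"twist":[0,0,0],"hand":0},{"translation":[-0.11,0,0],"twist":[0,0,0],"hand":0},{"translation":[-0.13,0.03,-0.02],"twist":[0,0,0],"hand":0},{"translation":[-0.14,0.06,-0.04],"twist":[0,0,0],"hand":0}]' 40
python3 -m creep '[{"translation":[0,0.04,0],"twist":[0,0,0],"hand":0},{"translation":[0,0.085,0],"twist":[0,0,0],"hand":0},{"translation":[0,0.13,0],"twist":[0,0,0],"hand":0},{"translation":[0,0.175,0],"twist":[0,0,0],"hand":0},{"translation":[0,0.22,0],"twist":[0,0,0],"hand":0}]' 40
python3 - <<'E'
from h import *
st();_,t=snap('top','t6.png');_,b=snap('scene','s6.png');clips('pics/s6.png')
A=cv2.resize(cv2.convertScaleAbs(t[185:270,310:400],alpha=1.6,beta=20),(360,340),interpolation=cv2.INTER_CUBIC)
B=cv2.resize(cv2.convertScaleAbs(b[140:330,80:310],alpha=1.6,beta=20),(412,340),interpolation=cv2.INTER_CUBIC)
cv2.imwrite('pics/c7.png',np.hstack([A,B]))
E
```

```text
time: 24.25
tool_pos: [0.4272, -0.1692, 0.2565]
tool_rot: [-1.476, 1.564, -1.473]
contact_force: [0.5, 0.5, 0.5]
opening: 0.0006
time: 24.75
tool_pos: [0.4267, 0.0528, 0.2552]
tool_rot: [-1.268, 1.564, -1.264]
contact_force: [1.8, -0.4, -0.5]
opening: 0.0006
t 24.75 pos [0.4267 0.0528 0.2552] F [ 1.79 -0.4  -0.5 ] open 0.0006 q [-0.05  0.16  1.76 -0.01  1.22 -0.05]
blob [210 184  17  15 161] [218.1 190.6]
blob [161 197  16  15 166] [168.4 203.7]
blob [226 218  17  16 160] [234.1 226.5]
blob [173 234  17  16 175] [181.  242.3]
```

View pics/c7.png

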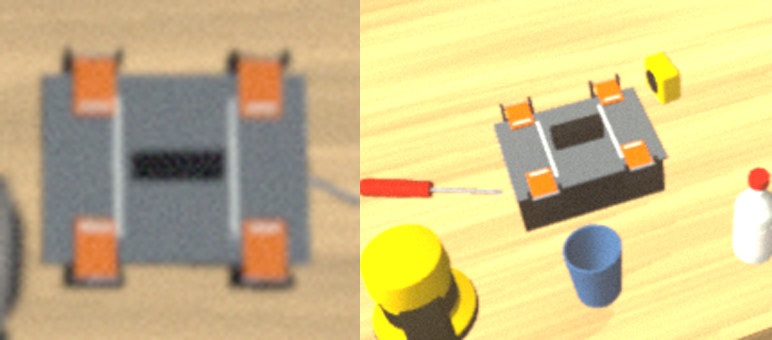

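All four clips lie flat, at (95,85), (260,85), (97,248) and (265,250) in the top crop. The lid is square, the bystanders look undisturbed, and the arm is clear of everything.

```bash
python3 -m creep '[{"translation":[0,0,0],"twist":[0,0,0],"hand":0},{"translation":[0,0,0],"twist":[0,0,0],"hand":0},{"translation":[0,0,0],"twist":[0,0,0],"hand":0}]' 40; python3 -c "
from h import *
st();print(robot.hand_in())"
```

```text
time: 25.15
tool_pos: [0.4266, 0.0547, 0.255]
tool_rot: [-1.269, 1.565, -1.261]
contact_force: [0.3, 0.0, -0.2]
opening: 0.0001
t 25.15 pos [0.4266 0.0547 0.255 ] F [ 0.26  0.   -0.21] open 0.0001 q [-0.05  0.16  1.76 -0.01  1.22 -0.05]
the job is handed in; nothing more can be done
None
```

I put the lid on the case, let go of it, and snapped the clips in the order a, c, b, d. I handed the job in at 25.2 s; the hand-in reports no verdict.

- **Clips:** the last top view and scene view show all four clips flat. The highest vertical force I read while pressing was about 21 N. I only read force at the end of each move, so brief peaks in between were not seen. I felt the hard stop on b, c and d. On a I only saw the force drop away at the snap, then confirmed it flat in the pictures.
- **Lid:** after release I measured its centre at (0.530, -0.164), within about 1 mm of where I had put the case, and it looked square in the last view. I did not measure its height or tilt directly.
- **Bench:** the things near the case (glue, cup, tape, driver and sander) look undisturbed in the last picture. The frame and offcut were outside that crop and I did not check them again. The arm was clear of everything at hand-in.

No check failed. The scene camera alone could not tell an open clip from a shut one on the +x side, so I used the top view for those two.

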